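# Stand a ballasted level float on its heavy end

## Task

The white float lying in the blue bin has a ballast weight sealed inside one of its two ends, and from outside the ends look alike. Lift it level out of the bin by its middle and feel which end is heavy, lay it down centred in the V-rest and let go so that you can take it again by another part, then stand it upright, heavy end down, on the empty place of the grey plate and leave it standing there by itself, at rest. Do not shift or tip the two floats that already stand on the plate, and leave the bottle and the jar where they are.

Things in the scene. Friction and masses are not known exactly. Their poses are not given: they have to be found in the camera images.
- float: White plastic float, 160 mm long, 50 mm diameter, ends alike and dished, 0.21 to 0.25 kg, lying in the bin. Origin: middle of its axis; x along its length (y, z mean nothing). Sealed ballast at the +x or -x end, drawn anew each time, puts its centre of mass about 40 mm from the middle towards that end: lifted by its middle, it pulls that side of the grip down with 0.08 to 0.1 N m.
- bin: Blue open bin, fixed to the table: outside 230 mm along its x, 210 mm along its y, 75 mm high; walls and floor 4 mm thick, rim lip 6 mm further out. Origin under its centre, z up. The float lies in it roughly along its x.
- rest: V-rest, fixed: bar 130 mm along its x, 44 mm wide, 8 mm thick, with two 12 mm thick V saddles at x = +50 and -50 mm, 48 mm wide, tops 45 mm above the table, open upward at 90 degrees. Origin under its centre, z up. A float lying in it has its axis along the rest's x, 60 mm above the table; fingers can straddle rest and float anywhere along it.
- plate: Grey plate, fixed to the table, 130 mm along its x by 320 mm along its y, 12 mm thick. Origin under its centre, z up. It has three standing places in a row at y = -100, 0 and +100 mm, each marked by a thin ring of 66 mm diameter; two are taken, one is empty.
- place: Centre of the empty place's ring on the plate's top; which of the three it is varies. z up. A float standing here has its middle 80 mm above this point. Its dished end (9 mm deep, 69 mm curvature radius) carries it only heavy end down: let go leaning up to 10 degrees it rights itself, rocking some seconds and rolling 1 mm per degree; on its light end it topples.
- stood_a: A float like the other, already standing heavy end down on a place of the plate, loose: 160 mm high, 50 mm diameter, 0.22 kg. Origin on its axis at mid-height, z up. It rocks or topples if pushed.
- stood_b: The second float already standing on the plate, same as stood_a.
- bottle: White spray bottle standing loose on the table, 60 mm diameter, 163 mm high; its nozzle and trigger reach 51 mm from its axis along its -x. Origin under its centre.
- jar: Low glass jar standing loose on the table, 64 mm diameter, 85 mm high. Origin under its centre.

How it is judged:
By the outcome, as a careful person would: the job done as asked, in the order asked, and still so for the second after the job is handed in, with the robot touching nothing.
It also fails if it takes over 72 s, if anything falls off the work surface, if the arm or the gripper's body presses on something with over 40 N, if the wrist force passes 120 N, or if a joint passes its speed limit or range.

## Robot

A 6-joint arm with a two-finger parallel gripper is mounted at the origin on the work surface. World frame = base frame: x ahead of the robot, y to its left, z up, the work surface at z = 0. Lengths are in mm, angles in rad, forces in N, time in s.
With the tool pointing down it reaches from about 275 to 750 mm from the base axis. Payload 10.2 kg.
Tool frame: the origin (TCP) lies at the very end of the fingers, on their centre line; the grasp point (between the pads) lies 19 mm behind it (ctrl.hold_point_z is the distance from the TCP to the grasp point, in mm); z points along the fingers, y is the direction in which the jaws open and shut (so a half turn about z gives the same grasp; the last joint's range is limited). The gripper opens to 85 mm and grips with 20 to 120 N. Pads are 22 mm wide; open, the fingers measure 114 mm over their backs; the gripper's body (76 mm by 85 mm) begins 54 mm behind the grasp point. The pads swing forward as they close: fully open they stand 13 mm farther back than shut.
Start: joints at [-0.223, 0.313, 1.498, -0, 1.331, -0.223], TCP at [525.006, -0.013, 231.294] pointing down, gripper open.
Joint ranges: [-2.94, 2.94], [-0.97, 2.17], [0.19, 2.56], [-1.23, 4.37], [0.02, 3.11], [-2.88, 2.88]. Speed limits (rad/s): [2.39, 2.39, 3.01, 3.14, 3.14, 3.14].

## Interface

Orientations are given as a unit quaternion [w, x, y, z].
In Python, from rig import readout, cams, workorder, spotter, ctrl gives the robot as it stands.
- The arm moves only by the tool step_arm, never from a script. Its argument "plan" is text: rows parted by semicolons, each of 5 numbers parted by spaces: the shift along the tool's x, y, z in cm, then the turn about the tool's z in degrees, then the opening in per cent of the stroke, from 0 (shut) to 100 (fully open). In form: x y z twist gripper; .... A call has 1 to 10 rows; each row is the pose to reach, as a shift and turn from the pose commanded when the call began, along the tool's axes at that moment; what a row does not reach only later rows make up. A row lasts 1/10 s, in which the tool goes at most 50 mm and 8.59 degrees, less where a joint would pass 70% of its speed; a pose out of reach is approached as far as the arm can. A call with a gripper value outside its range is refused whole. The fingers move at their own pace and stop on an object; "grip_force" is the grip in N (left out, the last holds). Time passes only in rows, so rows that repeat a pose let the fingers close. It gives the time, the measured TCP pose, the force and the opening at its end, in the units of the state.
- readout.sense(): the state, without advancing time (a new reading comes with each control period).
- cams.capture(name): name is "scene" or "side" or "wrist"; returns (picture, depth): 400x640x3 uint8, red, green, blue; 400x640 float32, mm along the optical axis (not along the pixel's ray), 0 where there is no reading.
- cams.camera_info(name): a dict with "vfov" (degrees; the focal length in pixels is half the picture's height over the tangent of half this angle, whatever the lens; pixels are square), "cx", "cy" (the principal point, pixels), "rvec" (rotation vector, rad) and "tvec" (3), from world to camera coordinates, as OpenCV has them. Camera axes: x right, y down, z forward; pixel columns grow to the right and rows downward; lengths in mm; the calibration is good to about 2 mm. A picture is of the moment at which its call begins: read the wrist's pose just before it. camera_info takes no time and is no camera call; for the wrist camera it gives the pose at the moment of the call.
- workorder.finish_job(): hands the job in, once; it reports no verdict.
Trained networks look in the newest picture that a camera, given by its name, has taken for a name from the list of things; names that differ only in an ending like _2 or _b are one class to them, and where a whole thing is asked for, a point or a joint stands for the part that bears it (a point fixed in the world has none). Each returns a list of dicts, best first, with "conf" (0 to 1); they miss things now and then, are a little off and sometimes report something else, mostly with a low value. They report only what shows in the picture. A call takes as long as a camera call.
- spotter.regions_of(camera, target): "pixels" (400x640 bool, what is visible of it) and "extent" ([centre column, centre row, width, height] in pixels, round what is visible of it).
The state is a dict: "time_s": time; "joints": joint angles; "dq": joint speeds; "tau": joint torques, N m; "eef_pos": TCP position; "ee_rot": TCP orientation; "force": force on the tool from outside, world axes, zero at the start; "wrist_torque": the same for the moment, N m; "grip_width": opening from 0.0 (shut) to 1.0 (fully open).
Only numpy, scipy, OpenCV 4.12 (cv2) and the standard library are available. Lean on these libraries where they do the work, as an engineer would, in place of code of your own. Each camera call takes 0.05 s, during which the arm holds its last target. There are 200 camera calls.

## Working session

There is one attempt and no reset: what is moved stays moved. The work goes in short steps, Python scripts to look and compute and a tool call to move; the robot and the scene stay as the last step left them, time stands still between calls to the robot, and variables do not carry over. Pictures are saved under pics/ and viewed, about 8 in all and at most 12, crops included, and the job is handed in when it is done.

Besides the shell and the picture viewer there is one more tool, called as a command line: name --argument value ..., lists and objects as JSON in quotes. step_arm: Moves the arm, as the interface text tells. Its arguments: {"type":"object","properties":{"plan":{"type":"string"},"grip_force":{"type":"number"}},"required":["plan"]}

```bash
mkdir -p pics; ls; cat > h.py <<'E'
import numpy as np, cv2
from scipy.spatial.transform import Rotation as R
from rig import readout, cams, workorder, spotter, ctrl
def cap(n):
    i=cams.camera_info(n); p,d=cams.capture(n); return p,d,i
def pts(d,i,mask):
    f=d.shape[0]/2/np.tan(np.radians(i['vfov'])/2)
    v,u=np.nonzero(mask&(d>0)); z=d[v,u]
    c=np.c_[(u-i['cx'])*z/f,(v-i['cy'])*z/f,z]
    Rm=cv2.Rodrigues(np.array(i['rvec'],float))[0]
    return (c-np.ravel(i['tvec']))@Rm
def save(n,p): cv2.imwrite('pics/'+n+'.png',p[:,:,::-1])
E
python3 - <<'E'
from h import *
s=readout.sense(); print({k:np.round(v,3) for k,v in s.items()}, ctrl.hold_point_z)
P=[]
for n in ['scene','side']:
    p,d,i=cap(n); P.append(p)
    print(n,i)
    for t in ['float','bin','rest','plate','place','stood_a','bottle','jar']:
        for r in spotter.regions_of(n,t)[:3]:
            q=pts(d,i,r['pixels'])
            print(t,round(r['conf'],2),np.round(r['extent']),len(q), *( [np.round(np.percentile(q,[2,50,98],axis=0)).tolist()] if len(q) else []))
save('a',np.vstack(P)[:, :])
E
```

```text
pics
{'time_s': np.float64(0.0), 'joints': array([-0.223,  0.313,  1.498, -0.   ,  1.331, -0.223]), 'dq': array([-0.001, -0.001,  0.   , -0.   , -0.001,  0.   ]), 'tau': array([-1.0000e-03, -4.1226e+01, -2.5974e+01, -0.0000e+00,  4.0000e-03,
       -0.0000e+00]), 'eef_pos': array([5.24758e+02, 2.40000e-02, 2.30748e+02]), 'ee_rot': array([-0.001,  0.707,  0.707, -0.   ]), 'force': array([ 0.25 , -0.118, -0.385]), 'wrist_torque': array([-0.007,  0.049, -0.006]), 'grip_width': np.float64(0.998)} 18.700000000000003
scene {'vfov': 43.900731008214166, 'cx': 312.084741894586, 'cy': 207.10455641248163, 'rvec': array([ 0.92133472,  2.70831453, -0.75698408]), 'tvec': array([ 405.41976374, -245.01355775, 1566.74187636])}
float 0.82 [398. 262.  59.  39.] 1151 [[365.0, 233.0, 6.0], [443.0, 266.0, 49.0], [512.0, 294.0, 57.0]]
bin 0.81 [405. 267. 130. 118.] 7545 [[307.0, 164.0, -1.0], [416.0, 289.0, 7.0], [553.0, 394.0, 77.0]]
bin 0.22 [398. 263.  57.  40.] 1151 [[367.0, 227.0, 6.0], [443.0, 265.0, 49.0], [512.0, 293.0, 57.0]]
rest 0.7 [274. 133.  34.  36.] 572 [[417.0, -354.0, 1.0], [440.0, -301.0
[... 1301 characters left out ...]
100.] 3092 [[590.0, -154.0, -0.0], [635.0, 38.0, 11.0], [718.0, 156.0, 16.0]]
place 0.61 [291. 202.  11.  18.] 139 [[624.0, -33.0, 8.0], [640.0, -8.0, 12.0], [655.0, 19.0, 16.0]]
stood_a 0.97 [278. 213.  27.  48.] 904 [[629.0, 73.0, 12.0], [649.0, 115.0, 122.0], [673.0, 122.0, 172.0]]
stood_a 0.59 [289. 155.  21.  50.] 811 [[631.0, -118.0, 22.0], [651.0, -85.0, 116.0], [677.0, -77.0, 171.0]]
bottle 0.57 [370. 198.  34.  49.] 1048 [[398.0, -18.0, 0.0], [434.0, 22.0, 98.0], [465.0, 36.0, 163.0]]
jar 0.61 [370. 199.  34.  48.] 1074 [[394.0, -7.0, 0.0], [432.0, 21.0, 99.0], [464.0, 36.0, 163.0]]
jar 0.56 [282. 328.  28.  42.] 944 [[573.0, 339.0, -1.0], [601.0, 377.0, 80.0], [633.0, 395.0, 87.0]]
```

```bash
python3 - <<'E'
from h import *
from scipy.optimize import least_squares
Q={}
for n in ['scene','side']:
    p,d,i=cap(n)
    if n=='scene': save('b1',cv2.resize(p[60:360,180:520],None,fx=2,fy=2))
    al=pts(d,i,np.ones_like(d,bool))
    for t in ['float','bin','rest','place','stood_a','plate']:
        for k,r in enumerate(spotter.regions_of(n,t)[:2 if t=='stood_a' else 1]):
            Q.setdefault((t,k),[]).append(pts(d,i,r['pixels']))
    Q.setdefault('all',[]).append(al)
for k,v in Q.items():
    q=np.vstack(v)
    if k[0]=='float':
        for qq in v+[q]:
            g=qq[(qq[:,2]>22)]
            f=lambda x:np.abs((g[:,0]-x[0])*np.sin(x[1])-(g[:,1]-x[2])*np.cos(x[1]))
            # horizontal cylinder, axis height x[3]
            def res(x):
                lat=-(g[:,0]-440)*np.sin(x[0])+(g[:,1]-265)*np.cos(x[0])-x[1]
                return np.hypot(lat,g[:,2]-x[2])-25
            s=least_squares(res,[0.2,0,29],loss='soft_l1'); yaw,l,z=s.x
            al=(g[:,0]-440)*np.cos(yaw)+(g[:,1]-265)*np.sin(yaw)
            lo,hi=np.percentile(al,[1,99]); m=(lo+hi)/2
            c=np.array([440,265])+m*np.array([np.cos(yaw),np.sin(yaw)])+l*np.array([-np.sin(yaw),np.cos(yaw)])
            print('float',len(g),np.degrees(yaw),c,z,hi-lo)
    if k[0] in('rest','bin','plate'):
        for qq in v+[q]:
            if k[0]=='rest': g=qq[qq[:,2]>4]
            elif k[0]=='bin': g=qq[qq[:,2]>66]
            else: g=qq[(qq[:,2]>8)&(qq[:,2]<17)]
            print(k,len(g),cv2.minAreaRect(g[:,:2].astype(np.float32)))
    if k[0]=='place': print(k,[np.round((x.min(0)+x.max(0))/2) for x in v])
    if k[0]=='stood_a':
        for qq in v:
            g=qq[(qq[:,2]>40)&(qq[:,2]<160)]
            s=least_squares(lambda x:np.hypot(g[:,0]-x[0],g[:,1]-x[1])-25,[650,g[:,1].mean()],loss='soft_l1');print(k,s.x)
a=np.vstack(Q['all']); g=a[(np.abs(a[:,0]-440)<60)&(np.abs(a[:,1]+295)<100)&(a[:,2]>25)&(a[:,2]<60)]
print('saddles',len(g),cv2.minAreaRect(g[:,:2].astype(np.float32)))
for s in (-1,1):
    h=g[(g[:,1]+295)*s>20]; print(len(h),h.mean(0),h.min(0),h.max(0))
E
```

```text
float 1122 -11.647730197997149 [438.00686687 259.29673431] 28.582879713626273 150.79536415790017
float 1358 -11.344664856674262 [437.13901261 259.93305929] 27.714861346556393 151.47595309577076
float 2480 -11.470833121512594 [437.56991081 259.63485969] 28.087731796752283 151.4208721392758
('bin', 0) 1440 ((435.0592041015625, 278.626953125), (222.40203857421875, 254.99392700195312), 81.21611785888672)
('bin', 0) 1716 ((433.4949951171875, 278.6435546875), (223.46649169921875, 241.50274658203125), 81.5447998046875)
('bin', 0) 3156 ((434.85693359375, 278.4971618652344), (224.27540588378906, 254.53036499023438), 80.9674072265625)
('rest', 0) 500 ((439.0401611328125, -297.46630859375), (46.98515701293945, 127.92318725585938), 2.811718702316284)
('rest', 0) 500 ((439.0401611328125, -297.46630859375), (46.98515701293945, 127.92318725585938), 2.811718702316284)
('place', 0) [array([651.,  -5.,  13.]), array([640.,  -8.,  11.])]
('stood_a', 0) [ 651.50474708 -103.44881771]
('stood_a', 0) [654.03069366  96.19246259]
('stood_a', 1) [650.41038926  96.42427984]
('stood_a', 1) [ 655.41640582 -103.58600859]
('plate', 0) 3060 ((651.29248046875, -2.9002838134765625), (131.10882568359375, 321.4317626953125), 0.3286469876766205)
('plate', 0) 2591 ((654.4921875, -2.6540679931640625), (130.5734100341797, 323.37548828125), 0.3374146819114685)
('plate', 0) 5651 ((652.7236938476562, -2.667449951171875), (134.03099060058594, 323.2379150390625), 0.40801915526390076)
saddles 232 ((438.39129638671875, -301.3401794433594), (49.40717315673828, 120.75679016113281), 2.2613186836242676)
110 [ 438.9913977  -347.9189218    34.15126438] [ 415.58448715 -361.23115819   25.32645663] [ 464.60253597 -339.03358959   46.19554048]
122 [ 434.75260532 -248.08972133   34.0020323 ] [ 411.8372779  -260.08711945   25.31546286] [ 459.04215663 -240.19834071   47.87137765]
```

View pics/b1.png

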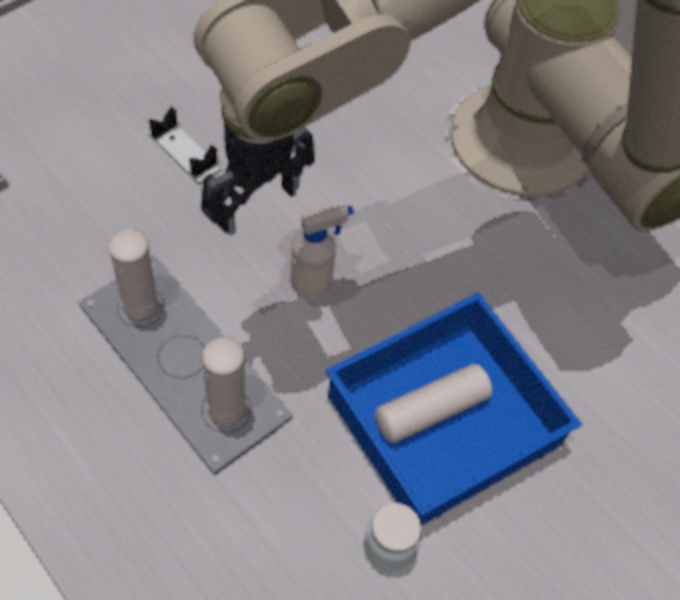

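Scene crop: float at (435,402) inside the bin, empty ring at (183,355) in the middle of the plate, rest at (183,143), bottle at (315,265) between bin and rest. Networks and fits agree with the given sizes.

step_arm --plan "5 -1.7 0 -8 100;10 -3.5 0 -16 100;15 -5.2 0 -24 100;20 -7 0 -32 100;24 -8.2 0 -40 100;26 -8.8 0 -48 100;26 -8.8 1 -56 100;26 -8.8 3 -64 100;26 -8.8 5 -72 100;26 -8.8 8 -78.5 100" --grip_force 100

```text
time_s: 2.6
eef_pos: [437.6, 260.3, 151.5]
ee_rot: [0.001, 0.097, 0.995, 0.001]
force: [-0.1, 0.1, 0.4]
grip_width: 0.998
```

step_arm --plan "0 0 0 0 100;0 0 0 0 100"

```text
time_s: 2.8
eef_pos: [437.2, 260.1, 152.0]
ee_rot: [0.0, 0.102, 0.995, 0.0]
force: [0.2, -0.5, 0.7]
grip_width: 1.001
```

```bash
cat > fl.py <<'E'
from h import *
from scipy.optimize import least_squares
def fit(n,zmin=22,save_as=None):
    p,d,i=cap(n)
    if save_as: save(save_as,p)
    r=spotter.regions_of(n,'float')
    if not r: print(n,'none');return
    g=pts(d,i,r[0]['pixels']); g=g[g[:,2]>zmin]; c0=np.median(g,0)
    u=np.linalg.svd(g-g.mean(0),full_matrices=False)[2][0]
    def ax(x): v=u+x[0]*e1+x[1]*e2; return v/np.linalg.norm(v)
    e1=np.cross(u,[0.3,0.5,0.81]); e1/=np.linalg.norm(e1); e2=np.cross(u,e1)
    def res(x):
        q=g-(c0+x[2]*e1+x[3]*e2); a=ax(x); return np.linalg.norm(q-np.outer(q@a,a),axis=1)-25
    cam=-cv2.Rodrigues(np.array(i['rvec'],float))[0].T@np.ravel(i['tvec'])
    w=(c0-cam)/np.linalg.norm(c0-cam)*20
    s=least_squares(res,[0,0,w@e1,w@e2],loss='soft_l1'); a=ax(s.x); c=c0+s.x[2]*e1+s.x[3]*e2
    t=(g-c)@a; lo,hi=np.percentile(t,[1,99]); m=c+a*(lo+hi)/2
    print(n,round(r[0]['conf'],2),'mid',np.round(m,1),'axis',np.round(a,3),'yaw',np.round(np.degrees(np.arctan2(a[1],a[0])),1),'elev',round(float(np.degrees(np.arcsin(a[2]))),1),'len',round(float(hi-lo)),'rms',round(float(np.sqrt(np.mean(res(s.x)**2))),1),len(g))
def st():
    s=readout.sense(); Rm=R.from_quat(np.roll(s['ee_rot'],-1)).as_matrix()
    print('t',round(float(s['time_s']),2),'tcp',np.round(s['eef_pos'],1),'toolx',np.round(Rm[:,0],3),'z',np.round(Rm[:,2],3),'F',np.round(s['force'],2),'M',np.round(s['wrist_torque'],3),'w',np.round(s['grip_width'],3),'q6',np.round(s['joints'][5],2))
E
python3 - <<'E'
from fl import *
st(); fit('wrist',15,'w1'); fit('scene'); fit('side')
E
```

```text
t 2.8 tcp [437.2 260.1 152. ] toolx [-0.979  0.202 -0.   ] z [ 0.  0. -1.] F [ 0.24 -0.51  0.73] M [ 0.002  0.029 -0.078] w 1.001 q6 -1.06
wrist 0.77 mid [432.7 260.5  28.7] axis [ 0.98  -0.199  0.002] yaw -11.5 elev 0.1 len 148 rms 1.4 12742
scene 0.82 mid [442.1 258.9  28.6] axis [ 0.98  -0.197 -0.011] yaw -11.3 elev -0.6 len 143 rms 3.4 951
side 0.19 mid [654.2  95.9  98.1] axis [-0.004  0.007 -1.   ] yaw 119.9 elev -89.5 len 149 rms 5.7 855
```

View pics/w1.png

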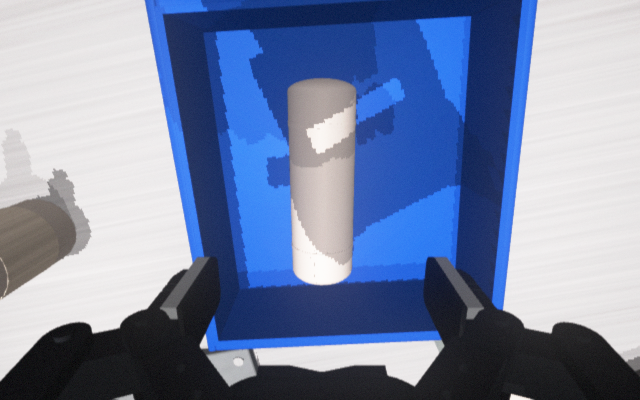

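The wrist view shows the float whole (columns 290–355, rows 80–284), centred between the fingers with clear space to both walls. Going down and gripping.

step_arm --plan "0.1 0 4 0 100;0.1 0 8 0 100;0.1 0 11 0 100;0.1 0 13 0 100;0.1 0 14.2 0 100;0.1 0 14.2 0 100;0.1 0 14.2 0 100;0.1 0 14.2 0 40;0.1 0 14.2 0 40;0.1 0 14.2 0 40" --grip_force 100

```text
time_s: 4.1
eef_pos: [436.5, 260.4, 10.6]
ee_rot: [0.001, 0.1, 0.995, 0.0]
force: [-3.4, -1.5, 5.0]
grip_width: 0.56
```

step_arm --plan "0 0 0 0 40;0 0 0 0 40;0 0 0 0 40;0 0 0 0 40;0 0 0 0 40;0 0 0 0 40"

```text
time_s: 4.7
eef_pos: [437.2, 260.5, 10.6]
ee_rot: [0.002, 0.1, 0.995, 0.001]
force: [1.6, -0.1, 7.4]
grip_width: 0.558
```

```bash
python3 -c "
from fl import *
st()"
```

```text
t 4.7 tcp [437.2 260.5  10.6] toolx [-0.98   0.199 -0.003] z [ 0.003  0.001 -1.   ] F [ 1.63 -0.14  7.37] M [-0.121 -0.204 -0.021] w 0.558 q6 -1.06
```

step_arm --plan "0 0 -0.5 0 40;0 0 -1 0 40;0 0 -2 0 40;0 0 -4 0 40;0 0 -6 0 40;0 0 -9 0 40;0 0 -12 0 40;0 0 -14 0 40;0 0 -15 0 40;0 0 -15 0 40"

```text
time_s: 5.7
eef_pos: [436.3, 260.3, 160.4]
ee_rot: [0.001, 0.1, 0.995, 0.0]
force: [1.3, -0.3, -2.1]
grip_width: 0.556
```

step_arm --plan "0 0 -3 0 40;0 0 -6 0 40;0 0 -7.5 0 40;0 0 -8 0 40;0 0 -8 0 40;0 0 -8 0 40;0 0 -8 0 40"

```text
time_s: 6.4
eef_pos: [435.6, 260.0, 238.0]
ee_rot: [-0.001, 0.1, 0.995, -0.0]
force: [0.7, -0.4, -1.4]
grip_width: 0.557
```

```bash
python3 - <<'E'
from fl import *
st(); fit('wrist',30); st(); fit('scene',30); st(); fit('side',30,'s1');st()
E
```

```text
t 6.4 tcp [435.6 260.  238. ] toolx [-0.98   0.199  0.002] z [-0.002 -0.001 -1.   ] F [ 0.71 -0.43 -1.37] M [-0.072 -0.138 -0.013] w 0.557 q6 -1.06
wrist 0.66 mid [407.7 265.2 256. ] axis [ 0.98  -0.199  0.008] yaw -11.5 elev 0.4 len 99 rms 1.5 38520
t 6.5 tcp [435.8 260.1 238.5] toolx [-0.98   0.199  0.001] z [-0.001 -0.    -1.   ] F [-0.38 -1.09 -1.69] M [-0.027 -0.033  0.043] w 0.559 q6 -1.06
scene 0.92 mid [437.8 259.5 256.6] axis [ 0.98  -0.197 -0.006] yaw -11.4 elev -0.3 len 152 rms 12.5 1000
t 6.6 tcp [435.9 260.1 238.9] toolx [-0.98   0.199  0.001] z [-0.001 -0.    -1.   ] F [ 0.26  0.01 -2.31] M [-0.049 -0.081 -0.017] w 0.555 q6 -1.06
side 0.94 mid [436.9 260.4 255.8] axis [-0.981  0.196 -0.006] yaw 168.7 elev -0.3 len 153 rms 20.5 1548
t 6.7 tcp [436.  260.2 239.1] toolx [-0.98   0.199  0.   ] z [-0. -0. -1.] F [ 0.51  0.86 -3.61] M [-0.018 -0.034  0.016] w 0.554 q6 -1.06
```

View pics/s1.png

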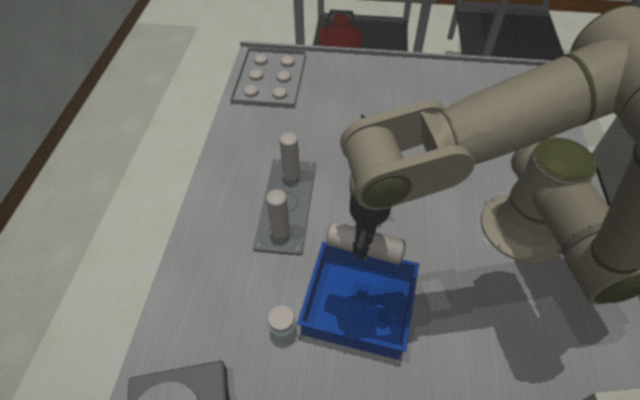

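The float is held level by its middle. Averaging the wrist moment now.

step_arm --plan "0 0 0 0 40;0 0 0 0 40;0 0 0 0 40;0 0 0 0 40;0 0 0 0 40"

```text
time_s: 7.2
eef_pos: [436.0, 260.2, 239.3]
ee_rot: [-0.0, 0.1, 0.995, 0.0]
force: [0.7, 0.2, -1.7]
grip_width: 0.551
```

```bash
python3 - <<'E'
from fl import *
M=[];F=[]
for k in range(24):
    cams.capture('side'); s=readout.sense(); M.append(s['wrist_torque']); F.append(s['force'])
M=np.array(M); print(M.mean(0),M.std(0)/24**.5,np.mean(F,0)); 
ax=np.array([.98,-.199,0]); perp=np.cross([0,0,1],ax); print('moment about perp (+ => heavy at +ax side)',(M@perp).mean(), (M@perp)[:12].mean()); st()
E
```

```text
[-0.01210227 -0.07360136  0.01148013] [0.0064014  0.02152922 0.00635227] [-0.04167037  0.05470217 -2.53567036]
moment about perp (+ => heavy at +ax side) -0.07453768726035952 -0.0534000878573786
t 8.4 tcp [436.  260.2 239.3] toolx [-0.98   0.199  0.   ] z [-0.  0. -1.] F [ 0.28 -0.39 -3.75] M [-0.059 -0.197  0.013] w 0.557 q6 -1.06
```

```bash
python3 - <<'E'
from fl import *
A=[]
for n in ['scene','side']:
    G=[]
    for k in range(3):
        p,d,i=cap(n); a=pts(d,i,np.ones_like(d,bool)); G.append(a[(np.abs(a[:,0]-438)<45)&(np.abs(a[:,1]+298)<90)])
    g=np.vstack(G); t=g[g[:,2]>20]; b=g[(g[:,2]>5)&(g[:,2]<12)]; m=t[t[:,1]<-298]; q=t[t[:,1]>-298]
    f=lambda q:np.round((np.percentile(q,2,axis=0)+np.percentile(q,98,axis=0))/2,1)
    print(n,len(t),'rest all',cv2.minAreaRect(g[g[:,2]>5][:,:2].astype(np.float32)),'bar',cv2.minAreaRect(b[:,:2].astype(np.float32)),'sad',f(m),f(q),m.max(0)-m.min(0),q.max(0)-q.min(0))
    for w in (-100,0,100): pass
E
```

```text
scene 554 rest all ((436.1570739746094, -296.8167419433594), (175.29579162597656, 88.06194305419922), 88.330322265625) bar ((436.1570739746094, -296.8167419433594), (175.29579162597656, 88.06194305419922), 88.330322265625) sad [ 441.  -348.4   32.7] [ 436.3 -249.1   33.3] [49.88299227 20.87750291 26.93629847] [49.85584293 19.60780834 27.96777074]Traceback (most recent call last):
  File "<stdin>", line 9, in <module>
  File "<stdin>", line 8, in <lambda>
    return _quantile_unchecked(
        a, q, axis, out, overwrite_input, method, keepdims, weights)
    return _ureduce(a,
                    func=_quantile_ureduce_func,
    ...<5 lines>...
                    overwrite_input=overwrite_input,
                    method=method)
    r = func(a, **kwargs)
    result = _quantile(arr,
                       quantiles=q,
    ...<2 lines>...
                       out=out,
                       weights=wgt)
    slices_having_nans = np.isnan(arr[-1, ...])
                                  ~~~^^^^^^^^^
IndexError: index -1 is out of bounds for axis 0 with size 0
```

step_arm --plan "-0.45 -2.2 0 4 40;-1.25 -6 0 11 40;-2.15 -10.4 0 19 40;-3.06 -14.7 0 27 40;-3.97 -19.1 0 35 40;-4.87 -23.5 0 43 40;-5.78 -27.8 0 51 40;-6.68 -32.2 0 59 40;-7.6 -36.5 0 67 40;-8.5 -40.9 0 75 40"

```text
time_s: 9.7
eef_pos: [437.5, -159.4, 239.5]
ee_rot: [0.0, 0.687, 0.726, 0.0]
force: [1.1, 0.1, -2.6]
grip_width: 0.556
```

```bash
python3 -c "
from fl import *
st()"
```

```text
t 9.7 tcp [ 437.5 -159.4  239.5] toolx [-0.055  0.998 -0.   ] z [ 0. -0. -1.] F [ 1.07  0.06 -2.57] M [-0.031 -0.042 -0.023] w 0.556 q6 -0.66
```

step_arm --plan "-4 -0.2 0 0.5 40;-8 -0.45 0 1 40;-11.5 -0.65 0 1 40;-13.5 -0.79 1 1 40;-13.9 -0.79 4 1 40;-13.9 -0.79 8 1 40;-13.9 -0.79 11 1 40;-13.9 -0.79 13 1 40;-13.9 -0.79 14 1 40;-13.9 -0.79 14 1 40"

```text
time_s: 10.7
eef_pos: [438.1, -296.5, 98.6]
ee_rot: [-0.001, 0.692, 0.722, 0.0]
force: [-0.4, 0.1, 0.0]
grip_width: 0.556
```

step_arm --plan "0 0 0 0 40;0 0 0 0 40;0 0 0 0 40"

```text
time_s: 11.0
eef_pos: [438.7, -297.1, 100.2]
ee_rot: [0.001, 0.691, 0.722, -0.0]
force: [0.2, -0.6, -1.9]
grip_width: 0.559
```

```bash
python3 - <<'E'
from fl import *
st(); fit('scene',30); fit('side',30,'s2'); fit('wrist',30,'w2')
M=[]
for k in range(14):
    p,d,i=cap('wrist'); M.append(readout.sense()['wrist_torque'])
M=np.array(M); print('M',M.mean(0),M.std(0)/14**.5)
a=pts(d,i,np.ones_like(d,bool)); g=a[(np.abs(a[:,0]-438)<45)&(np.abs(a[:,1]+298)<90)]
t=g[(g[:,2]>20)&(g[:,2]<48)]
for m in (t[t[:,1]<-298],t[t[:,1]>-298]):
    if len(m)>5: print(len(m),np.round(np.percentile(m,[2,50,98],axis=0),1).tolist())
st()
im=np.hstack([cv2.imread('pics/s2.png')[60:260,240:540],cv2.imread('pics/w2.png')[::2,::2]]); cv2.imwrite('pics/c2.png',im)
E
```

```text
t 11.0 tcp [ 438.7 -297.1  100.2] toolx [-0.044  0.999 -0.001] z [ 0.001 -0.001 -1.   ] F [ 0.16 -0.57 -1.87] M [-0.024  0.044 -0.004] w 0.559 q6 -0.86
scene 0.92 mid [ 437.1 -290.   118.1] axis [-0.056  0.998 -0.02 ] yaw 93.2 elev -1.1 len 151 rms 6.0 529
side 0.68 mid [ 439.6 -269.4  116.6] axis [ 0.043 -0.999  0.013] yaw -87.5 elev 0.7 len 110 rms 7.9 581
wrist 0.91 mid [ 437.4 -268.8  117.6] axis [ 0.044 -0.999  0.009] yaw -87.5 elev 0.5 len 99 rms 1.6 38744
M [-0.06983383 -0.00434443  0.00737904] [0.03476803 0.0057112  0.00580708]
t 12.0 tcp [ 438.4 -296.8   99.3] toolx [-0.044  0.999  0.   ] z [-0.  0. -1.] F [-0.53 -0.38 -2.57] M [ 0.021 -0.001  0.018] w 0.557 q6 -0.86
```

View pics/c2.png

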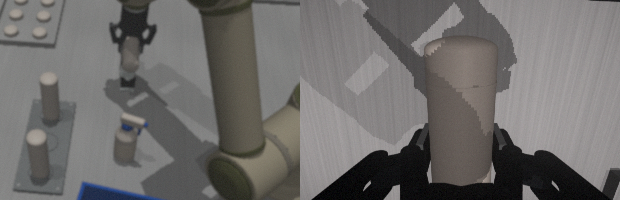

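Moment now −0.07 about x: it turned with the float, so the heavy end is the +y end. Checking float/rest alignment in the scene camera before lowering.

```bash
python3 - <<'E'
from fl import *
def proj(i,P):
    f=200/np.tan(np.radians(i['vfov'])/2); K=np.array([[f,0,i['cx']],[0,f,i['cy']],[0,0,1.]])
    return cv2.projectPoints(np.array(P,float),np.array(i['rvec'],float),np.array(i['tvec'],float),K,None)[0][:,0]
ims=[]
a=np.array([-.045,.999,0]); l=np.array([.999,.045,0])
for n in ['scene','side']:
    p,d,i=cap(n); c=proj(i,[[438,-298,60]])[0].astype(int); S=7
    y0,x0=max(c[1]-40,0),c[0]-27
    im=cv2.resize(p[y0:y0+80,x0:x0+55],None,fx=S,fy=S,interpolation=cv2.INTER_CUBIC)[:,:,::-1].copy()
    def dr(P,col,cl=True):
        q=((proj(i,P)-[x0,y0]+.5)*S).astype(int); cv2.polylines(im,[q],cl,col,1)
    m=np.array([438.5,-298.2,117.8])
    dr([m+80*a,m-80*a],(0,0,255),False)
    for e in(70,-70): dr([m+e*a+25*(np.cos(t)*l+np.sin(t)*np.array([0,0,1])) for t in np.linspace(0,6.28,30)],(0,0,255))
    r=np.array([438.5,-298.5,0])
    dr([r+s*65*a+u*22*l+[0,0,8] for s,u in((1,1),(1,-1),(-1,-1),(-1,1))],(0,255,0))
    for s in(50,-50): dr([r+s*a+u*24*l+[0,0,h] for u,h in((1,45),(0,21),(-1,45),(-1,0),(1,0))],(0,255,0))
    ims.append(im)
cv2.imwrite('pics/c3.png',np.hstack(ims))
E
```

```text
(no output)
```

View pics/c3.png

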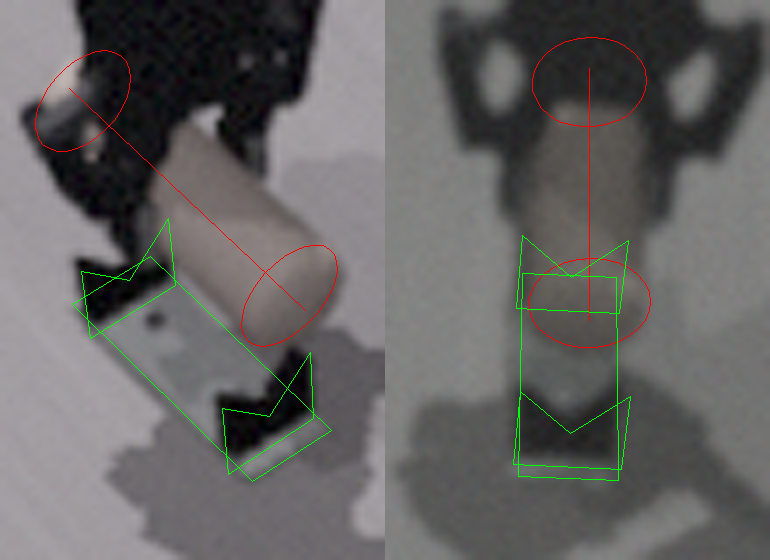

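Overlay (left: scene, right: side): the predicted float outline lies on the float, the rest outline is within about 1 pixel (real rest ≈2 mm further to −y). Lowering with that small correction.

step_arm --plan "-0.15 0 1.5 0 40;-0.15 0 3 0 40;-0.15 0 4 0 40;-0.15 0 4.8 0 40;-0.15 0 5.2 0 40;-0.15 0 5.4 0 40;-0.15 0 5.5 0 40;-0.15 0 5.6 0 40;-0.15 0 5.6 0 40;-0.15 0 5.6 0 40"

```text
time_s: 13.1
eef_pos: [438.5, -298.3, 43.5]
ee_rot: [0.0, 0.692, 0.722, -0.0]
force: [1.1, 0.0, -2.6]
grip_width: 0.551
```

step_arm --plan "0 0 0.1 0 40;0 0 0.1 0 40;0 0 0.1 0 40"

```text
time_s: 13.4
eef_pos: [438.5, -298.3, 42.4]
ee_rot: [0.0, 0.691, 0.722, 0.0]
force: [-0.1, -0.1, -1.9]
grip_width: 0.554
```

```bash
python3 - <<'E'
from fl import *
st(); cams.capture('side'); st(); cams.capture('side'); st()
E
```

```text
t 13.4 tcp [ 438.5 -298.3   42.4] toolx [-0.044  0.999 -0.   ] z [ 0. -0. -1.] F [-0.06 -0.14 -1.95] M [ 0.033 -0.036  0.025] w 0.554 q6 -0.86
t 13.45 tcp [ 438.5 -298.3   42.4] toolx [-0.044  0.999 -0.   ] z [ 0. -0. -1.] F [-1.11  0.42 -2.11] M [-0.199 -0.082 -0.024] w 0.554 q6 -0.86
t 13.5 tcp [ 438.5 -298.3   42.3] toolx [-0.044  0.999 -0.   ] z [ 0. -0. -1.] F [ 0.36 -0.37 -2.31] M [-0.296 -0.063 -0.001] w 0.557 q6 -0.86
```

step_arm --plan "0 0 0.05 0 40;0 0 0.1 0 40;0 0 0.15 0 40;0 0 0.15 0 40"

```text
time_s: 13.9
eef_pos: [439.1, -299.2, 41.7]
ee_rot: [0.001, 0.691, 0.722, -0.0]
force: [1.8, -2.1, 5.3]
grip_width: 0.558
```

step_arm --plan "0 0 0.05 0 40;0 0 0.1 0 40;0 0 0.1 0 40"

```text
time_s: 14.2
eef_pos: [439.3, -299.7, 41.5]
ee_rot: [0.002, 0.691, 0.723, -0.001]
force: [1.6, -3.5, 13.7]
grip_width: 0.558
```

Contact made (13.7 N). Release gently and rise.

step_arm --plan "0 0 -0.1 0 60;0 0 -0.1 0 65;0 0 -0.1 0 75;0 0 -0.1 0 100;0 0 -0.1 0 100;0 0 -0.1 0 100"

```text
time_s: 14.8
eef_pos: [438.4, -298.2, 40.7]
ee_rot: [-0.0, 0.692, 0.722, 0.0]
force: [-0.1, -0.2, 1.0]
grip_width: 1.0
```

step_arm --plan "0 0 -2 0 100;0 0 -6 0 100;0 0 -10 0 100;-4 0 -12 0 100;-8 0 -12 0 100;-10 0 -12 0 100;-10 0 -12 0 100;-10 0 -12 0 100"

```text
time_s: 15.6
eef_pos: [442.6, -397.7, 160.3]
ee_rot: [-0.001, 0.692, 0.722, 0.0]
force: [-0.4, -0.2, -0.2]
grip_width: 0.996
```

```bash
python3 - <<'E'
from fl import *
st(); fit('wrist',42,'w3'); fit('scene',45); fit('side',45)
p,d,i=cap('wrist'); a=pts(d,i,np.ones_like(d,bool)); g=a[(np.abs(a[:,0]-438)<40)&(np.abs(a[:,1]+298)<90)]
b=g[(g[:,2]>4)&(g[:,2]<12)]; print('bar',len(b),np.round(np.percentile(b,[1,99],axis=0),1).tolist())
E
```

```text
t 15.6 tcp [ 442.6 -397.7  160.3] toolx [-0.043  0.999  0.001] z [-0.001  0.001 -1.   ] F [-0.37 -0.22 -0.22] M [0.023 0.02  0.012] w 0.996 q6 -0.97
wrist 0.73 mid [ 440.6 -325.2   59.8] axis [ 0.048 -0.999 -0.   ] yaw -87.3 elev -0.0 len 97 rms 0.7 12856
scene 0.82 mid [ 437.4 -293.9   59.1] axis [ 0.05  -0.999  0.008] yaw -87.1 elev 0.5 len 152 rms 4.4 795
side 0.62 mid [ 441.4 -292.9   58.4] axis [-0.053  0.998 -0.014] yaw 93.0 elev -0.8 len 151 rms 4.9 672Traceback (most recent call last):
  File "<stdin>", line 4, in <module>
    return _quantile_unchecked(
        a, q, axis, out, overwrite_input, method, keepdims, weights)
    return _ureduce(a,
                    func=_quantile_ureduce_func,
    ...<5 lines>...
                    overwrite_input=overwrite_input,
                    method=method)
    r = func(a, **kwargs)
    result = _quantile(arr,
                       quantiles=q,
    ...<2 lines>...
                       out=out,
                       weights=wgt)
    slices_having_nans = np.isnan(arr[-1, ...])
                                  ~~~^^^^^^^^^
IndexError: index -1 is out of bounds for axis 0 with size 0
```

View pics/w3.png

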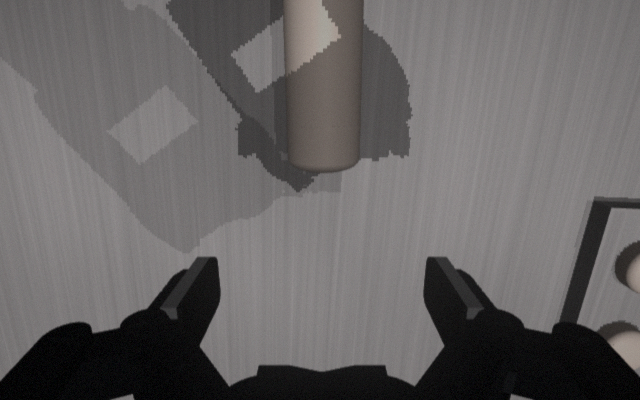

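Float lies level in the rest at z≈60, mid within ~2 mm of the rest centre; its light end is at row 170, column 325, centred between the fingers. Grip it near the light end, firmly first.

step_arm --plan "2 0 0 0 100;3.9 0.1 2 0 100;3.9 0.1 6 0 100;3.9 0.1 9 0 100;3.9 0.1 11 0 100;3.9 0.1 11.8 0 100;3.9 0.1 11.8 0 100;3.9 0.1 11.8 0 40;3.9 0.1 11.8 0 40;3.9 0.1 11.8 0 40" --grip_force 100

```text
time_s: 16.95
eef_pos: [442.3, -359.7, 44.3]
ee_rot: [0.001, 0.691, 0.722, -0.0]
force: [-2.5, 2.9, 7.8]
grip_width: 0.557
```

step_arm --plan "0 0 0 0 40;0 0 0 0 40;0 0 0 0 40;0 0 0 0 40;0 0 -0.5 0 40;0 0 -1 0 40;0 0 -2 0 40;0 0 -3 0 40;0 0 -4 0 40;0 0 -4 0 40" --grip_force 110

```text
time_s: 17.95
eef_pos: [442.7, -359.8, 84.6]
ee_rot: [0.002, 0.691, 0.722, -0.0]
force: [-0.2, -0.5, -0.5]
grip_width: 0.55
```

```bash
python3 - <<'E'
from fl import *
st(); fit('scene',30); fit('side',30); st()
E
```

```text
t 17.95 tcp [ 442.7 -359.8   84.6] toolx [-0.044  0.999 -0.002] z [ 0.002 -0.002 -1.   ] F [-0.16 -0.49 -0.53] M [-0.313 -0.003  0.026] w 0.55 q6 -0.93
scene 0.84 mid [ 437.6 -291.1   98.1] axis [ 0.055 -0.998  0.023] yaw -86.8 elev 1.3 len 146 rms 4.7 793
side 0.76 mid [ 441.3 -293.2   96.1] axis [-0.059  0.998 -0.015] yaw 93.4 elev -0.8 len 151 rms 5.1 713
t 18.15 tcp [ 441.9 -358.9   82.4] toolx [-0.044  0.999  0.001] z [-0.001  0.001 -1.   ] F [-0.92 -0.12 -1.35] M [-0.381 -0.016 -0.006] w 0.551 q6 -0.93
```

Held at the light end: moment −0.3 N m confirms the heavy end is the far (+y) one. Raise, then loosen stepwise so it swings down.

step_arm --plan "0 0 -2 0 40;0 0 -5 0 40;0 0 -9 0 40;0 0 -13 0 40;0 0 -16 0 40;0 0 -18 0 40;0 0 -19 0 40;0 0 -19 0 40"

```text
time_s: 18.95
eef_pos: [442.2, -359.3, 273.2]
ee_rot: [0.0, 0.692, 0.722, -0.0]
force: [-0.4, -0.9, -0.9]
grip_width: 0.547
```

step_arm --plan "0 0 0 0 40;0 0 0 0 40" --grip_force 50

```text
time_s: 19.15
eef_pos: [441.8, -358.9, 271.2]
ee_rot: [-0.001, 0.692, 0.722, 0.0]
force: [-0.7, 1.2, -2.8]
grip_width: 0.547
```

step_arm --plan "0 0 0 0 40;0 0 0 0 40;0 0 0 0 40" --grip_force 30

```text
time_s: 19.45
eef_pos: [442.1, -359.1, 272.5]
ee_rot: [-0.0, 0.692, 0.722, 0.0]
force: [0.9, -0.5, -2.0]
grip_width: 0.546
```

```bash
python3 - <<'E'
from fl import *
st(); fit('scene',60); fit('side',60); st()
E
```

```text
t 19.45 tcp [ 442.1 -359.1  272.5] toolx [-0.044  0.999  0.   ] z [-0.  0. -1.] F [ 0.91 -0.47 -2.01] M [-0.073 -0.004  0.027] w 0.546 q6 -0.93
scene 0.68 mid [ 438.5 -310.1  270.8] axis [-0.051  0.967 -0.249] yaw 93.0 elev -14.4 len 143 rms 4.3 951
side 0.62 mid [ 442.6 -313.6  271. ] axis [-0.045  0.967 -0.252] yaw 92.7 elev -14.6 len 151 rms 4.7 938
t 19.65 tcp [ 442.1 -359.2  272.8] toolx [-0.044  0.999 -0.   ] z [-0. -0. -1.] F [-0.01 -1.04 -1.22] M [-0.115 -0.081  0.019] w 0.548 q6 -0.93
```

Slipping slowly; go on with 20 N.

step_arm --plan "0 0 0 0 40;0 0 0 0 40;0 0 0 0 40;0 0 0 0 40;0 0 0 0 40;0 0 0 0 40" --grip_force 20

```text
time_s: 20.25
eef_pos: [442.1, -359.2, 272.8]
ee_rot: [0.0, 0.692, 0.722, 0.0]
force: [0.2, -0.6, 0.0]
grip_width: 0.548
```

```bash
python3 - <<'E'
from fl import *
st(); fit('scene',60); fit('side',60); st(); fit('side',60)
E
```

```text
t 20.25 tcp [ 442.1 -359.2  272.8] toolx [-0.044  0.999  0.   ] z [ 0.  0. -1.] F [ 0.16 -0.6   0.01] M [-0.054 -0.025  0.019] w 0.548 q6 -0.93
scene 0.55 mid [ 438.6 -309.7  270.9] axis [ 0.053 -0.967  0.248] yaw -86.9 elev 14.4 len 142 rms 4.2 913
side 0.65 mid [ 442.4 -313.6  271.2] axis [-0.042  0.966 -0.254] yaw 92.5 elev -14.7 len 150 rms 4.7 928
t 20.45 tcp [ 442.1 -359.2  272.8] toolx [-0.044  0.999  0.   ] z [-0.  0. -1.] F [ 0.09 -0.25 -1.36] M [-0.315 -0.068 -0.033] w 0.55 q6 -0.93
side 0.46 mid [ 655.5 -104.1  117. ] axis [-0.005  0.018 -1.   ] yaw 105.4 elev -88.9 len 110 rms 5.7 647
```

step_arm --plan "0 0 0 0 50;0 0 0 0 52;0 0 0 0 53;0 0 0 0 53" --grip_force 20

```text
time_s: 20.95
eef_pos: [442.1, -359.2, 272.8]
ee_rot: [0.0, 0.692, 0.722, -0.0]
force: [0.3, -0.4, -1.1]
grip_width: 0.547
```

```bash
python3 - <<'E'
from fl import *
st(); fit('scene',60,'sc4'); fit('side',60,'s4'); 
im=np.hstack([cv2.resize(cv2.imread('pics/sc4.png')[60:200,180:320],(560,560)),cv2.resize(cv2.imread('pics/s4.png')[60:200,340:400],(240,560))]);cv2.imwrite('pics/c4.png',im)
E
```

```text
t 20.95 tcp [ 442.1 -359.2  272.8] toolx [-0.044  0.999 -0.   ] z [ 0. -0. -1.] F [ 0.29 -0.38 -1.05] M [-0.187 -0.063 -0.065] w 0.547 q6 -0.93
scene 0.68 mid [ 438.7 -309.4  271. ] axis [-0.051  0.966 -0.252] yaw 93.0 elev -14.6 len 141 rms 4.1 914
side 0.83 mid [ 442.5 -313.6  271.2] axis [-0.048  0.967 -0.249] yaw 92.8 elev -14.4 len 150 rms 4.6 931
```

View pics/c4.png

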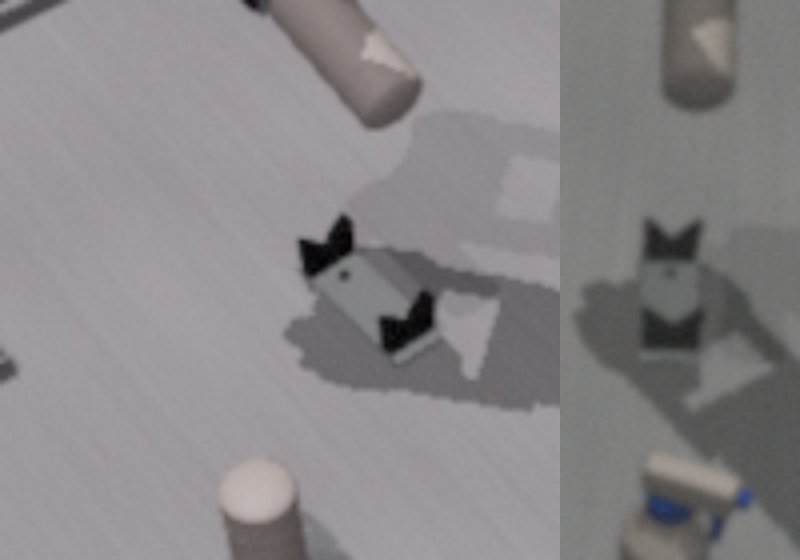

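step_arm --plan "0 0 0 0 54;0 0 0 0 54;0 0 0 0 54.5;0 0 0 0 54.5"

```text
time_s: 21.55
eef_pos: [442.1, -359.2, 272.8]
ee_rot: [0.0, 0.692, 0.722, -0.0]
force: [0.3, -0.4, -1.6]
grip_width: 0.551
```

```bash
python3 - <<'E'
from fl import *
st(); fit('scene',60); fit('side',60); 
E
```

```text
t 21.55 tcp [ 442.1 -359.2  272.8] toolx [-0.044  0.999 -0.   ] z [-0. -0. -1.] F [ 0.28 -0.39 -1.64] M [-0.241 -0.035  0.007] w 0.551 q6 -0.93
scene 0.86 mid [ 438.6 -310.1  271.3] axis [-0.055  0.967 -0.249] yaw 93.2 elev -14.4 len 142 rms 4.1 938
side 0.83 mid [ 442.3 -312.9  271. ] axis [-0.047  0.967 -0.252] yaw 92.8 elev -14.6 len 149 rms 4.7 853
```

step_arm --plan "0 0 3 0 53;0 0 -2 0 53;0 0 3 0 53;0 0 -2 0 53;0 0 3 0 53;0 0 -2 0 53;0 0 0 0 53;0 0 0 0 53;0 0 0 0 53" --grip_force 20

```text
time_s: 22.65
eef_pos: [442.1, -359.2, 272.7]
ee_rot: [-0.0, 0.692, 0.722, 0.0]
force: [-0.1, 0.6, -1.9]
grip_width: 0.549
```

```bash
python3 - <<'E'
from fl import *
st(); fit('scene',60); fit('side',60); 
E
```

```text
t 22.65 tcp [ 442.1 -359.2  272.7] toolx [-0.044  0.999  0.001] z [-0.     0.001 -1.   ] F [-0.08  0.59 -1.92] M [-0.097  0.034  0.014] w 0.549 q6 -0.93
scene 0.61 mid [ 439.6 -327.4  254.3] axis [-0.034  0.78  -0.625] yaw 92.5 elev -38.6 len 144 rms 2.9 962
side 0.9 mid [ 443.7 -329.1  255.3] axis [-0.03   0.781 -0.623] yaw 92.2 elev -38.6 len 152 rms 3.3 997
```

step_arm --plan "0 0 3 0 53;0 0 -2 0 53;0 0 3 0 53;0 0 -2 0 53;0 0 3 0 53;0 0 -2 0 53;0 0 3 0 53;0 0 -2 0 53;0 0 0 0 53;0 0 0 0 53" --grip_force 20

```text
time_s: 23.85
eef_pos: [441.7, -358.7, 271.6]
ee_rot: [-0.001, 0.692, 0.722, 0.0]
force: [-0.3, -0.1, -3.1]
grip_width: 0.547
```

```bash
python3 - <<'E'
from fl import *
st(); fit('scene',60); fit('side',60); 
E
```

```text
t 23.85 tcp [ 441.7 -358.7  271.6] toolx [-0.044  0.999  0.002] z [-0.002  0.002 -1.   ] F [-0.26 -0.14 -3.12] M [-0.126  0.009 -0.011] w 0.547 q6 -0.93
scene 0.85 mid [ 439.4 -326.2  253. ] axis [-0.038  0.782 -0.622] yaw 92.8 elev -38.4 len 142 rms 2.6 913
side 0.79 mid [ 443.4 -328.7  254.8] axis [-0.033  0.782 -0.622] yaw 92.4 elev -38.4 len 152 rms 3.2 986
```

step_arm --plan "-2.5 0 2.5 0 53;2.5 0 -2.5 0 53;-2.5 0 2.5 0 53;2.5 0 -2.5 0 53;-2.5 0 2.5 0 53;2.5 0 -2.5 0 53;-2.5 0 2.5 0 53;2.5 0 -2.5 0 53;0 0 0 0 53;0 0 0 0 53" --grip_force 20

```text
time_s: 25.05
eef_pos: [442.2, -359.7, 272.4]
ee_rot: [-0.0, 0.692, 0.722, -0.0]
force: [-0.7, -0.2, -2.7]
grip_width: 0.552
```

```bash
python3 - <<'E'
from fl import *
st(); fit('scene',60); fit('side',60); 
E
```

```text
t 25.05 tcp [ 442.2 -359.7  272.4] toolx [-0.044  0.999 -0.   ] z [-0. -0. -1.] F [-0.71 -0.23 -2.69] M [-0.119  0.02  -0.02 ] w 0.552 q6 -0.93
scene 0.7 mid [427.4   2.7 109.7] axis [ 0.229  0.167 -0.959] yaw 36.0 elev -73.5 len 112 rms 4.6 679
side 0.63 mid [ 443.4 -328.9  255.1] axis [-0.028  0.782 -0.623] yaw 92.1 elev -38.5 len 151 rms 3.2 1011
```

step_arm --plan "0 0 0 0 54.5;0 0 0 0 55;0 0 2 0 55;0 0 -1 0 55;0 0 2 0 55;0 0 -1 0 55;0 0 0 0 53;0 0 0 0 53;0 0 0 0 53" --grip_force 20

```text
time_s: 26.15
eef_pos: [442.0, -359.0, 272.2]
ee_rot: [-0.0, 0.692, 0.722, 0.0]
force: [0.1, 0.1, -1.8]
grip_width: 0.554
```

```bash
python3 - <<'E'
from fl import *
st(); fit('scene',60); fit('side',60); 
E
```

```text
t 26.15 tcp [ 442.  -359.   272.2] toolx [-0.044  0.999  0.001] z [-0.001  0.001 -1.   ] F [ 0.12  0.12 -1.8 ] M [-0.136 -0.05  -0.004] w 0.554 q6 -0.93
scene 0.74 mid [ 439.7 -327.7  254.8] axis [ 0.035 -0.784  0.62 ] yaw -87.4 elev 38.3 len 145 rms 3.0 957
side 0.57 mid [ 443.2 -328.   254.3] axis [-0.034  0.782 -0.622] yaw 92.5 elev -38.5 len 148 rms 2.6 965
```

step_arm --plan "0 0 0 0 55.5;0 0 0 0 55.5;0 0 0 0 56;0 0 0 0 56;0 0 0 0 53;0 0 0 0 53" --grip_force 20

```text
time_s: 26.95
eef_pos: [442.1, -359.2, 272.8]
ee_rot: [0.0, 0.692, 0.722, 0.0]
force: [-0.4, 0.2, -2.0]
grip_width: 0.566
```

```bash
python3 - <<'E'
from fl import *
st(); fit('scene',60); fit('side',60); 
E
```

```text
t 26.95 tcp [ 442.1 -359.2  272.8] toolx [-0.044  0.999 -0.   ] z [ 0. -0. -1.] F [-0.37  0.17 -2.01] M [-0.157  0.003  0.026] w 0.566 q6 -0.93
scene 0.83 mid [ 439.7 -326.7  254.4] axis [-0.034  0.785 -0.619] yaw 92.5 elev -38.3 len 143 rms 3.1 951
side 0.77 mid [ 443.4 -329.   255.2] axis [-0.033  0.783 -0.621] yaw 92.4 elev -38.4 len 152 rms 3.2 1014
```

step_arm --plan "0 0 0 0 56.5;0 0 0 0 56.5;0 0 0 0 57;0 0 0 0 57" --grip_force 20

```text
time_s: 27.55
eef_pos: [442.1, -359.2, 272.8]
ee_rot: [-0.0, 0.691, 0.722, -0.0]
force: [0.2, 0.3, -1.5]
grip_width: 0.571
```

```bash
python3 - <<'E'
from fl import *
st(); fit('side',60); st()
E
```

```text
t 27.55 tcp [ 442.1 -359.2  272.8] toolx [-0.044  0.999  0.   ] z [-0.  0. -1.] F [ 0.2   0.27 -1.51] M [-0.167 -0.006 -0.002] w 0.571 q6 -0.93
side 0.77 mid [ 443.4 -328.5  255.2] axis [-0.029  0.779 -0.626] yaw 92.1 elev -38.7 len 151 rms 3.6 1024
t 27.65 tcp [ 442.1 -359.2  272.8] toolx [-0.044  0.999 -0.   ] z [ 0. -0. -1.] F [-0.09  0.76 -2.22] M [-0.118 -0.013  0.04 ] w 0.574 q6 -0.93
```

Width follows the command now; shake gently at this lighter squeeze.

step_arm --plan "0 0 0 0 57.5;0 0 1 0 57.5;0 0 -1 0 57.5;0 0 1 0 57.5;0 0 -1 0 57.5;0 0 0 0 57;0 0 0 0 56" --grip_force 20

```text
time_s: 28.35
eef_pos: [441.8, -358.8, 270.6]
ee_rot: [-0.001, 0.692, 0.722, 0.0]
force: [-0.1, -0.7, -2.8]
grip_width: 0.573
```

```bash
python3 - <<'E'
from fl import *
st(); fit('scene',60); fit('side',60); st()
E
```

```text
t 28.35 tcp [ 441.8 -358.8  270.6] toolx [-0.044  0.999  0.002] z [-0.001  0.002 -1.   ] F [-0.12 -0.69 -2.85] M [-0.154  0.004  0.025] w 0.573 q6 -0.93
scene 0.79 mid [ 439.9 -342.7  247.3] axis [-0.028  0.524 -0.852] yaw 93.1 elev -58.4 len 146 rms 2.3 886
side 0.96 mid [ 443.8 -343.4  247.5] axis [-0.026  0.523 -0.852] yaw 92.9 elev -58.4 len 152 rms 2.5 984
t 28.55 tcp [ 442.  -359.1  272.2] toolx [-0.044  0.999  0.001] z [-0.     0.001 -1.   ] F [-0.5   0.22 -2.61] M [-0.066 -0.027  0.   ] w 0.578 q6 -0.93
```

Good: 58° now. Repeat.

step_arm --plan "0 0 0 0 57.5;-1 0 1 0 58;1 0 -1 0 58;-1 0 1 0 58;1 0 -1 0 58;0 0 0 0 57;0 0 0 0 56" --grip_force 20

```text
time_s: 29.25
eef_pos: [441.7, -360.1, 271.0]
ee_rot: [-0.001, 0.692, 0.722, -0.0]
force: [0.2, 0.3, -2.5]
grip_width: 0.573
```

```bash
python3 - <<'E'
from fl import *
st(); fit('scene',60); fit('side',60); st()
E
```

```text
t 29.25 tcp [ 441.7 -360.1  271. ] toolx [-0.043  0.999  0.001] z [-0.001  0.001 -1.   ] F [ 0.19  0.27 -2.5 ] M [-0.034  0.056  0.054] w 0.573 q6 -0.93
scene 0.93 mid [ 441.7 -369.6  244.4] axis [-0.029  0.014 -0.999] yaw 153.7 elev -88.1 len 154 rms 3.8 779
side 0.75 mid [ 444.5 -369.2  244.5] axis [-0.002  0.007 -1.   ] yaw 106.7 elev -89.6 len 151 rms 4.5 856
t 29.45 tcp [ 442.  -359.4  272.4] toolx [-0.043  0.999  0.001] z [-0.     0.001 -1.   ] F [ 0.07 -0.15 -1.93] M [0.019 0.013 0.006] w 0.575 q6 -0.93
```

The float now hangs vertical (≈1°), heavy end down. Firm the grip and carry it round the front of the plate.

step_arm --plan "0 0 0 0 50;0 0 0 0 50;1 0.4 0 0 50;3.2 1.2 0 0 50;6.5 2.4 0 0 50;10.4 3.8 0 0 50;14.4 5.3 0 0 50;18.4 6.8 0 0 50;22.4 8.3 0 0 50;26.4 9.7 0 0 50" --grip_force 50

```text
time_s: 30.45
eef_pos: [527.7, -88.7, 273.0]
ee_rot: [0.0, 0.691, 0.722, 0.0]
force: [0.7, -0.0, -1.7]
grip_width: 0.571
```

step_arm --plan "3.5 1.3 0 0 50;6.5 2.4 0 0 50;8.6 3.2 0 0 50;9.6 3.6 0 0 50;9.6 4.4 0 0 50;9.6 6 0 0 50;9.6 8.3 0 0 50;9.6 10.5 0 0 50;9.6 12 0 0 50;9.6 12.7 0 0 50"

```text
time_s: 31.45
eef_pos: [651.1, 9.0, 272.0]
ee_rot: [-0.0, 0.692, 0.722, -0.0]
force: [-0.6, 0.1, -2.3]
grip_width: 0.571
```

step_arm --plan "0 0 0 0 50;0 0 0 0 50;0 0 0 0 50;0 0 0 0 50"

```text
time_s: 31.85
eef_pos: [649.8, 10.2, 273.2]
ee_rot: [0.0, 0.692, 0.722, 0.0]
force: [-0.2, -1.0, -2.3]
grip_width: 0.573
```

```bash
cat > vf.py <<'E'
from fl import *
def vert():
    st()
    for n in ['scene','side']:
        p,d,i=cap(n)
        for t in ['float','stood_a']:
            seen=[]
            for r in spotter.regions_of(n,t)[:4]:
                g=pts(d,i,r['pixels']); c=np.median(g,0)
                if abs(c[0]-652)>60 or any(np.hypot(*(c-o)[:2])<30 for o in seen): continue
                seen.append(c); zt=np.percentile(g[:,2],99); zb=np.percentile(g[:,2],1)
                h=g[(g[:,2]>zb+15)&(g[:,2]<zt-15)]
                if len(h)<50: continue
                zm=h[:,2].mean()
                f=lambda x:np.hypot(h[:,0]-x[0]-x[2]*(h[:,2]-zm),h[:,1]-x[1]-x[3]*(h[:,2]-zm))-25
                s=least_squares(f,[652,c[1],0,0],loss='soft_l1')
                print(n,t,round(r['conf'],2),'xy',np.round(s.x[:2],1),'lean deg',np.round(np.degrees(np.arctan(s.x[2:])),1),'z',round(zb),round(zt),len(h))
E
python3 - <<'E'
from vf import *
vert()
E
```

```text
t 31.85 tcp [649.8  10.2 273.2] toolx [-0.044  0.999 -0.   ] z [ 0. -0. -1.] F [-0.2  -1.03 -2.28] M [ 0.027 -0.02  -0.009] w 0.573 q6 -0.21
scene float 0.73 xy [665.8  18.4] lean deg [-14.3 -21.8] z 171 321 497
scene stood_a 0.8 xy [ 651.4 -103.3] lean deg [0.1 0.2] z 26 171 385
scene stood_a 0.72 xy [650.5  96.4] lean deg [-0.  -0.2] z 27 174 410
side float 0.97 xy [652.5   0.9] lean deg [-0.1 -0.1] z 169 321 701
side stood_a 0.93 xy [654.   96.2] lean deg [0.  0.1] z 21 172 544
side stood_a 0.54 xy [ 655.5 -103.6] lean deg [0.1 0.3] z 10 173 245
```

step_arm --plan "-0.47 0.2 1 0 50;-0.47 0.2 3 0 50;-0.47 0.2 5.5 0 50;-0.47 0.2 8 0 50;-0.47 0.2 10.5 0 50;-0.47 0.2 12.5 0 50;-0.47 0.2 13.7 0 50;-0.47 0.2 14.3 0 50;-0.47 0.2 14.5 0 50;-0.47 0.2 14.5 0 50"

```text
time_s: 33.15
eef_pos: [652.7, 5.5, 128.4]
ee_rot: [0.0, 0.692, 0.722, 0.0]
force: [0.1, -0.4, -2.4]
grip_width: 0.572
```

step_arm --plan "0 0 0 0 50;0 0 0 0 50;0 0 0 0 50;0 0 0 0 50"

```text
time_s: 33.55
eef_pos: [652.5, 5.6, 128.1]
ee_rot: [0.0, 0.692, 0.722, 0.0]
force: [-0.6, -0.3, -3.1]
grip_width: 0.573
```

```bash
python3 - <<'E'
from vf import *
vert()
p,d,i=cap('side'); save('e',cv2.resize(p[100:250,220:380],(640,600)))
E
```

```text
t 33.55 tcp [652.5   5.6 128.1] toolx [-0.044  0.999 -0.   ] z [ 0. -0. -1.] F [-0.58 -0.27 -3.08] M [ 0.043 -0.04   0.009] w 0.573 q6 -0.21
scene float 0.8 xy [651.2  -3.5] lean deg [-0.2 -0.2] z 30 176 354
scene stood_a 0.81 xy [ 651.5 -103.6] lean deg [ 0.9 -0.6] z 79 174 166
scene stood_a 0.56 xy [650.4  96.3] lean deg [ 0.1 -0.2] z 21 174 427
side float 0.7 xy [655.   -3.7] lean deg [-0.  0.] z 29 175 391
side stood_a 0.81 xy [654.   96.2] lean deg [ 0. -0.] z 9 172 587
```

View pics/e.png

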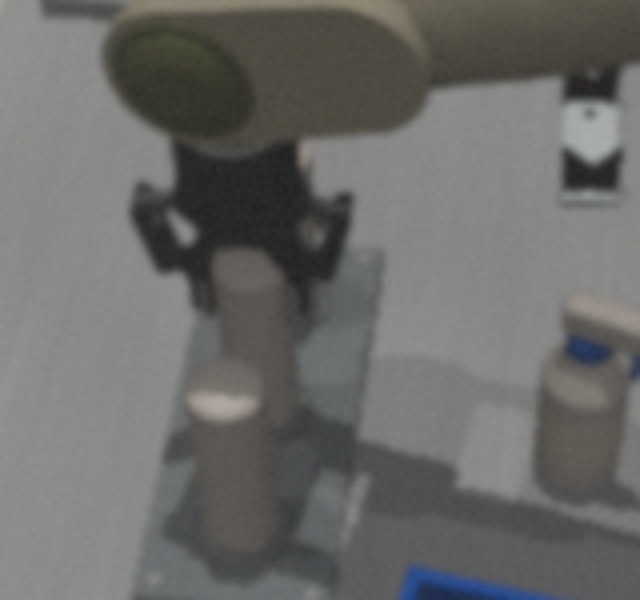

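Side view: the held float (≈(255,340)) hangs upright in line between the two standing ones; lean 0°, centred within 0.5 mm. Lower the last ~8 mm gently.

step_arm --plan "0 0 0.15 0 50;0 0 0.3 0 50;0 0 0.4 0 50;0 0 0.5 0 50;0 0 0.5 0 50;0 0 0.5 0 50"

```text
time_s: 34.5
eef_pos: [652.5, 5.6, 124.2]
ee_rot: [0.001, 0.691, 0.722, 0.0]
force: [-2.6, 0.0, 7.0]
grip_width: 0.568
```

step_arm --plan "0 0 0.05 0 50;0 0 0.1 0 50;0 0 0.15 0 50;0 0 0.2 0 50;0 0 0.2 0 50"

```text
time_s: 35.0
eef_pos: [652.7, 5.5, 124.1]
ee_rot: [0.001, 0.691, 0.722, 0.0]
force: [-6.9, 1.2, 18.3]
grip_width: 0.574
```

step_arm --plan "0 0 -0.1 0 50;0 0 -0.2 0 50;0 0 -0.25 0 50;0 0 -0.25 0 50;0 0 -0.25 0 50"

```text
time_s: 35.5
eef_pos: [652.5, 5.6, 124.2]
ee_rot: [0.0, 0.691, 0.722, 0.0]
force: [-3.0, 0.5, 8.1]
grip_width: 0.57
```

```bash
python3 - <<'E'
from vf import *
vert()
E
```

```text
t 35.5 tcp [652.5   5.6 124.2] toolx [-0.044  0.999 -0.   ] z [ 0.001 -0.    -1.   ] F [-2.98  0.54  8.1 ] M [-0.014  0.816 -0.062] w 0.57 q6 -0.21
scene float 0.55 xy [652.4  -3.9] lean deg [ 1.7 -1. ] z 11 199 537
scene stood_a 0.81 xy [650.4  96.5] lean deg [-0.  -0.1] z 18 174 433
scene stood_a 0.69 xy [ 651.3 -103.3] lean deg [-0.2  0.4] z 59 180 244
side float 0.81 xy [654.9  -3.8] lean deg [0.1 0.2] z 25 172 367
side stood_a 0.69 xy [654.   96.1] lean deg [ 0.1 -0. ] z 11 172 590
```

step_arm --plan "0 0 -0.08 0 50;0 0 -0.12 0 50;0 0 -0.12 0 50;0 0 -0.12 0 56;0 0 -0.12 0 57;0 0 -0.12 0 58;0 0 -0.12 0 59;0 0 -0.12 0 60;0 0 -0.12 0 62;0 0 -0.12 0 65" --grip_force 30

```text
time_s: 36.8
eef_pos: [652.4, 5.6, 124.5]
ee_rot: [0.0, 0.692, 0.722, 0.0]
force: [-0.4, -0.4, -0.7]
grip_width: 0.651
```

step_arm --plan "0 0 0 0 70;0 0 0 0 80;0 0 0 0 100;0 0 0 0 100;0 0 0 0 100;0 0 0 0 100"

```text
time_s: 37.4
eef_pos: [652.4, 5.6, 124.5]
ee_rot: [0.0, 0.692, 0.722, -0.0]
force: [0.3, -0.1, 0.3]
grip_width: 1.001
```

```bash
python3 - <<'E'
from vf import *
vert()
E
```

```text
t 37.4 tcp [652.4   5.6 124.5] toolx [-0.044  0.999 -0.   ] z [-0. -0. -1.] F [ 0.33 -0.06  0.33] M [ 0.034  0.032 -0.028] w 1.001 q6 -0.21
scene float 0.59 xy [652.1  -1.9] lean deg [0.8 0.7] z 24 173 413
scene stood_a 0.8 xy [650.4  96.5] lean deg [ 0.2 -0.1] z 11 174 465
scene stood_a 0.74 xy [ 651.7 -103.8] lean deg [0.1 1.2] z -2 174 202
side float 0.58 xy [655.6  -1.8] lean deg [0.4 1.3] z 11 173 410
side stood_a 0.64 xy [654.1  96.2] lean deg [-0.1 -0. ] z 9 172 606
side stood_a 0.54 xy [ 655.5 -102.7] lean deg [1.1 2.3] z 21 242 77
```

Standing free with a small rock. Rise straight up, away, and wait.

step_arm --plan "0 0 -1 0 100;0 0 -3 0 100;0 0 -6 0 100;0 0 -9 0 100;0 0 -12 0 100;0 0 -15 0 100;0 -2 -17 0 100;0 -6 -17 0 100;0 -10 -17 0 100;0 -14 -17 0 100"

```text
time_s: 38.7
eef_pos: [510.8, -0.4, 295.2]
ee_rot: [0.0, 0.691, 0.722, 0.0]
force: [0.5, -0.0, 0.3]
grip_width: 0.999
```

step_arm --plan "0 0 0 0 100;0 0 0 0 100;0 0 0 0 100;0 0 0 0 100;0 0 0 0 100;0 0 0 0 100;0 0 0 0 100;0 0 0 0 100;0 0 0 0 100;0 0 0 0 100"

```text
time_s: 39.7
eef_pos: [512.5, -0.5, 294.5]
ee_rot: [0.0, 0.692, 0.722, 0.0]
force: [0.5, 0.5, 0.9]
grip_width: 1.002
```

step_arm --plan "0 0 0 0 100;0 0 0 0 100;0 0 0 0 100;0 0 0 0 100;0 0 0 0 100;0 0 0 0 100;0 0 0 0 100;0 0 0 0 100;0 0 0 0 100;0 0 0 0 100"

```text
time_s: 40.7
eef_pos: [512.5, -0.5, 294.5]
ee_rot: [-0.0, 0.692, 0.722, -0.0]
force: [-0.5, 0.6, 0.2]
grip_width: 0.999
```

step_arm --plan "0 0 0 0 100;0 0 0 0 100;0 0 0 0 100;0 0 0 0 100;0 0 0 0 100;0 0 0 0 100;0 0 0 0 100;0 0 0 0 100;0 0 0 0 100;0 0 0 0 100"

```text
time_s: 41.7
eef_pos: [512.5, -0.5, 294.5]
ee_rot: [0.0, 0.692, 0.722, 0.0]
force: [-0.5, -0.4, -0.6]
grip_width: 0.999
```

step_arm --plan "0 0 0 0 100;0 0 0 0 100;0 0 0 0 100;0 0 0 0 100;0 0 0 0 100;0 0 0 0 100;0 0 0 0 100;0 0 0 0 100;0 0 0 0 100;0 0 0 0 100"

```text
time_s: 42.7
eef_pos: [512.5, -0.4, 294.5]
ee_rot: [-0.0, 0.692, 0.722, -0.0]
force: [0.6, -0.3, 0.7]
grip_width: 0.997
```

```bash
python3 - <<'E'
from vf import *
vert(); vert()
p,d,i=cap('side'); save('f',cv2.resize(p[60:360,220:540],(640,600)))
for t in('bottle','jar'):
    r=spotter.regions_of('side',t)[0]; print(t,r['conf'],np.round(r['extent']),np.round(np.percentile(pts(d,i,r['pixels']),[2,50,98],axis=0)).tolist())
E
```

```text
t 42.7 tcp [ 5.125e+02 -4.000e-01  2.945e+02] toolx [-0.044  0.999  0.   ] z [-0.  0. -1.] F [ 0.6  -0.29  0.69] M [-0.034 -0.037  0.001] w 0.997 q6 -0.27
scene float 0.57 xy [652.5  -2. ] lean deg [0.9 0.8] z 14 173 444
scene stood_a 0.97 xy [650.5  96.5] lean deg [-0. -0.] z 3 174 477
scene stood_a 0.82 xy [ 651.6 -103.5] lean deg [0. 0.] z -2 173 504
side float 0.59 xy [654.9  30.7] lean deg [-6.  19.5] z 11 172 427
side stood_a 0.72 xy [654.1  96.2] lean deg [-0. -0.] z 26 172 510
t 43.0 tcp [ 5.125e+02 -5.000e-01  2.945e+02] toolx [-0.044  0.999  0.   ] z [-0.  0. -1.] F [0.18 0.85 0.  ] M [ 0.032 -0.063 -0.036] w 1.002 q6 -0.27
scene float 0.7 xy [652.5  -1.9] lean deg [0.8 1. ] z 26 174 395
scene stood_a 0.95 xy [ 651.5 -103.4] lean deg [ 0.4 -0.2] z 24 174 452
scene stood_a 0.9 xy [650.5  96.4] lean deg [ 0. -0.] z 8 173 470
side float 0.67 xy [656.3  -2.2] lean deg [1.  0.9] z 25 172 377
side stood_a 0.89 xy [ 655.5 -103.3] lean deg [-0.3 -0.4] z 25 173 378
bottle 0.55 [370. 199.  35.  50.] [[397.0, -6.0, 1.0], [433.0, 22.0, 98.0], [464.0, 36.0, 163.0]]
jar 0.86 [283. 327.  30.  40.] [[574.0, 338.0, -1.0], [600.0, 378.0, 81.0], [632.0, 395.0, 87.0]]
```

View pics/f.png

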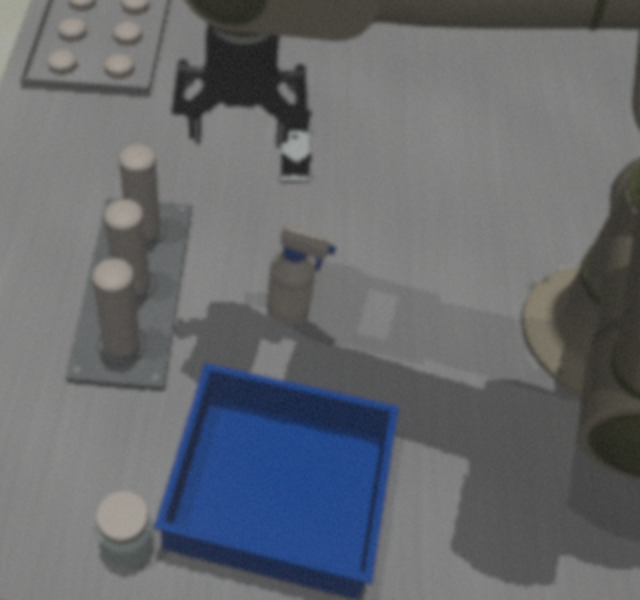

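All three floats stand in line at (137,195), (125,250) and (115,310). The lean is a steady ~1.2°, and the bottle and jar are unchanged. Handing in.

```bash
python3 -c "
from rig import workorder; print(workorder.finish_job())"
```

```text
the job is handed in; nothing more can be done
None
```

The float is standing by itself on the middle place of the plate, heavy end down. I handed the job in at about 43 s.

- **Feeling the heavy end:** I lifted the float level by its middle. The wrist moment was about 0.07 N m, and it turned with the float when I rotated it. Gripping it by the light end later gave about 0.3 N m, which confirmed the choice.
- **V-rest:** It lay level at axis height 60 mm, its middle within roughly 2 mm of the rest's centre by the wrist camera, and I let go of it there. The scene and side cameras put the middle about 5 mm further to +y.
- **Turning it upright:** I took it near the light end and loosened the grip so it would swing down. It stuck at 14°, 38° and 58° below level, and it took light shakes at reduced squeeze to bring it to vertical. Early on it also slid about 15 mm through the fingers. I then lowered it until it touched and let go.
- **Last checks:** It is about 2 mm from the centre of the place with a steady lean of about 1.2°. The lean was the same in readings over the last 5 s, apart from one side-camera fit that was clearly wrong and that the next reading contradicted. The two other floats, the bottle and the jar are where they were, within measuring noise, and the gripper is clear of everything.

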